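Load the job caddy with the brass pipe fittings

ROBOT

A 7-joint arm with a two-finger parallel gripper is mounted at the origin on the work surface. World frame = base frame: x ahead of the robot, y to its left, z up, the work surface at z = 0. Lengths are in m, angles in rad, forces in N, time in s.
With the tool pointing down it reaches from about 0.4 to 0.85 m from the base axis. Payload 4.4 kg.
Tool frame: the origin (TCP) lies at the very end of the fingers, on their centre line; the grasp point (between the pads) lies 19 mm behind it (env.tcp_to_grasp is the distance from the TCP to the grasp point, in m); z points along the fingers, y is the line along which they close (so a half turn about z gives the same grasp; the last joint's range is limited). The gripper opens to 94 mm and grips with 3 to 60 N. Pads are 16 mm wide; open, the fingers measure 119 mm over their backs; the gripper's body (75 mm by 177 mm) begins 78 mm behind the grasp point.
Start: joints at [-1.188, 0.628, 0.038, 1.517, -0.027, 0.996, -0.02], TCP at [0.282, 0.586, 0.168] pointing down, gripper open.
Joint ranges: [-3.06, 3.06], [-0.37, 2.12], [-1.25, 1.32], [0.18, 2.47], [-1.1, 4.24], [0.23, 1.98], [-2.94, 2.94]. Speed limits (rad/s): [2.57, 2.57, 3.14, 3.14, 3.14, 3.14, 3.14].

INTERFACE

Orientations are given as [roll, pitch, yaw] about the fixed x, y, z axes, in that order (R = Rz(yaw) Ry(pitch) Rx(roll)).
In Python, from bench import env gives the robot as it stands.
- The arm moves only by the tool play_rows, never from a script. Its argument "steps" is a list of rows, each a list of 7 numbers: the closure, from -1 (fully open) to 1 (shut), then the shift along the tool's x, y, z in m, then the turn, a rotation vector about the tool's x, y, z in degrees. A call has 1 to 10 rows; each row shifts and turns the commanded pose from where the row before left it, along the tool's axes as they then stand; what a row does not reach is not made up. A row lasts 1/10 s, in which the tool goes at most 50 mm and 8.59 degrees, less where a joint would pass 70% of its speed; a pose out of reach is approached as far as the arm can. A call with a gripper value outside its range is refused whole. The fingers move at their own pace and stop on an object; "grip_force" is the grip in N (left out, the last holds). Time passes only in rows, so rows that do not move let the fingers close. It gives the time, the measured TCP pose, the force, the opening and the grip force at its end, in the units of the state.
- env.sense(): the state, without advancing time (a new reading comes with each control period).
- env.get_image(name): name is "side" or "top"; returns the picture (400x640x3 uint8, red, green, blue); there is no depth.
- env.camera_info(name): a dict with "fovy" (degrees; the focal length in pixels is half the picture's height over the tangent of half this angle, whatever the lens; pixels are square), "cx", "cy" (the principal point, pixels), "extrinsics" (4x4, takes a point from camera to world coordinates). Camera axes: x right, y down, z forward; pixel columns grow to the right and rows downward; lengths in m; the calibration is good to about 2 mm. A picture is of the moment at which its call begins. camera_info takes no time and is no camera call.
- env.sign_off(): hands the job in; it is judged then, once.
The state is a dict: "time_s": time; "joint_pos": joint angles; "qd": joint speeds; "joint_efforts": joint torques, N m; "tcp_pos": TCP position; "orientation": TCP orientation; "force": force on the tool from outside, world axes, zero at the start; "torque": the same for the moment, N m; "finger_gap": opening from 0.0 (shut) to 1.0 (fully open); "finger_force": force on a finger pad.
Only numpy, scipy, OpenCV 4.12 (cv2) and the standard library are available. Lean on these libraries where they do the work, as an engineer would, in place of code of your own. Each camera call takes 0.05 s, during which the arm holds its last target. There are 200 camera calls.

TASK

Load the yellow caddy for the job with the four brass fittings, one to a bin: the tee in the red bin, the elbow in the blue bin, the coupling in the green bin and the ball valve with the red handle in the white bin, each set down inside its bin standing upright as it stands now. Leave the grey plastic tee and elbow where they stand; they do not belong.

Things in the scene. Friction and masses are not known exactly. Their poses are not given: they have to be found in the camera images.
- brass_tee_centre (a point): the brass (golden) tee fitting, loose, about 0.2 kg, 50 mm tall, standing on its stem like a T: vertical stem, foot 34 mm across; the run lies level on top along x, 60 mm long, its axis 34 mm above the foot, 26 mm thick in its middle 41 mm, end collars 32 mm. Grip the run's middle from above across y, tips 20 mm above the foot. Point: on the stem's axis, 25 mm above the foot; z up
- brass_elbow_centre (a point): the brass (golden) elbow fitting, loose, about 0.16 kg, 50 mm tall, standing on one mouth: vertical column 28 mm thick, foot 34 mm across; the other mouth points level along +x, 34 mm above the foot, reaching 32 mm from the column's axis, 32 mm across. Grip the column from above across y, tips 20 mm above the foot. Point: on the column's axis, 25 mm above the foot; z up
- brass_coupling_centre (a point): the brass (golden) coupling, loose, about 0.17 kg: an upright round sleeve 50 mm tall, 34 mm across (37 mm in its lowest 10 mm), dark bore on top. Grip it from above in any direction, tips 20 mm above the foot. The point is on its axis, 25 mm above its foot; z up
- brass_valve_centre (a point): the brass (golden) ball valve with a red wing handle, loose, about 0.26 kg, 52 mm tall: a flat-bottomed body 64 mm long along x, 34 mm wide and 32 mm tall, above it the rigid red handle, 46 mm long along x, 12 mm thick along y, from 37 to 52 mm above the foot; grip it from above across y, tips 36 mm above the foot. Point: the middle, 25 mm above the foot; z up
- grey_tee_centre (a point): light grey plastic tee, a look-alike that stays, loose and light, same shape and size as the brass tee; point on the stem's axis, 25 mm above the foot. All fittings (and a black tape measure 58 x 34 x 50 mm, to be left) start on a dark blue mat 3 mm thick, about 0.1 m apart, in mixed order, each turned anyhow
- grey_elbow_centre (a point): light grey plastic elbow, a look-alike that stays, loose and light, same shape and size as the brass elbow; point on the column's axis, 25 mm above the foot
- bin_red: red open square bin, 98 mm outside, 92 mm inside, 22 mm high, with a 3 mm floor and walls, fixed in the yellow caddy. The origin is the centre of its underside (4 mm above the bench), z up, sides parallel to x and y. The four bins stand two by two, 102 mm apart, and swap places from start to start
- bin_blue: blue open square bin, 98 mm outside, 92 mm inside, 22 mm high, with a 3 mm floor and walls, fixed in the yellow caddy. The origin is the centre of its underside (4 mm above the bench), z up, sides parallel to x and y. The four bins stand two by two, 102 mm apart, and swap places from start to start
- bin_green: green open square bin, 98 mm outside, 92 mm inside, 22 mm high, with a 3 mm floor and walls, fixed in the yellow caddy. The origin is the centre of its underside (4 mm above the bench), z up, sides parallel to x and y. The four bins stand two by two, 102 mm apart, and swap places from start to start
- bin_white: white open square bin, 98 mm outside, 92 mm inside, 22 mm high, with a 3 mm floor and walls, fixed in the yellow caddy. The origin is the centre of its underside (4 mm above the bench), z up, sides parallel to x and y. The four bins stand two by two, 102 mm apart, and swap places from start to start
There are look-alikes about, which are no part of the job. What is shaped like the part that bears brass_tee_centre but pink or purple is not meant.

How it is judged:
By the outcome, as a careful person would: the job done as asked, in the order asked, and still so for the second after the job is handed in, with the robot touching nothing.
It also fails if it takes over 106 s, if anything falls off the work surface, if the arm or the gripper's body presses on something with over 40 N, if the wrist force passes 120 N, or if a joint passes its speed limit or range.

## Working session

There is one attempt and no reset: what is moved stays moved. The work goes in short steps, Python scripts to look and compute and a tool call to move; the robot and the scene stay as the last step left them, time stands still between calls to the robot, and variables do not carry over. Pictures are saved under pics/ and viewed, at most 14 in all, crops included, and the job is handed in when it is done.

Besides the shell and the picture viewer there is one more tool, called after "Request:" as name(argument=value, ...) on one line, values as JSON. play_rows: Moves the arm, as the interface text tells. Its arguments: {"type":"object","properties":{"steps":{"type":"array"},"grip_force":{"type":"number"}},"required":["steps"]}

```bash
mkdir -p pics; ls; python3 - <<'E'
from bench import env
import cv2
for n in("top","side"):
    cv2.imwrite(f"pics/{n}0.png",env.get_image(n)[:,:,::-1]); print(n,env.camera_info(n))
s=env.sense(); print(s, env.tcp_to_grasp)
E
```

```text
pics
top {'fovy': 50.413227616610726, 'cx': 326.6362003647873, 'cy': 204.27621893172747, 'extrinsics': array([[-0.0196224 , -0.98833383,  0.15103376,  0.40296187],
       [-0.99977117,  0.02068356,  0.00545811, -0.01912796],
       [-0.00851835, -0.1508921 , -0.98851354,  0.85525315],
       [ 0.        ,  0.        ,  0.        ,  1.        ]])}
side {'fovy': 57.402627807490056, 'cx': 326.9070397567189, 'cy': 199.46475027783623, 'extrinsics': array([[ 0.79638014, -0.43027576,  0.42501934,  0.21517436],
       [-0.60479091, -0.56956227,  0.55662085, -0.43564015],
       [ 0.00257452, -0.70032963, -0.71381495,  0.61079236],
       [ 0.        ,  0.        ,  0.        ,  1.        ]])}
{'time_s': 0.1, 'joint_pos': array([-1.18781545,  0.62922084,  0.03844505,  1.51824344, -0.02698146,
        0.99630505, -0.02000758]), 'qd': array([-0.00063978, -0.00076925, -0.00138028, -0.0038453 , -0.00062271,
        0.00158378,  0.00161134]), 'joint_efforts': array([ 4.09955566e-03, -5.50775635e+01,  1.14725824e+00, -1.87112725e+01,
       -5.22191415e-02,  1.92398485e-02,  5.40393467e-05]), 'tcp_pos': array([0.28171061, 0.58506024, 0.16757525]), 'orientation': array([-3.13993420e+00,  3.01033444e-05,  2.69281464e+00]), 'force': array([0.03397688, 0.41671297, 0.44913855]), 'torque': array([0.0156315 , 0.00033318, 0.01843529]), 'finger_force': 0.0, 'finger_gap': 0.9958297761240553} 0.0188
```

View pics/top0.png

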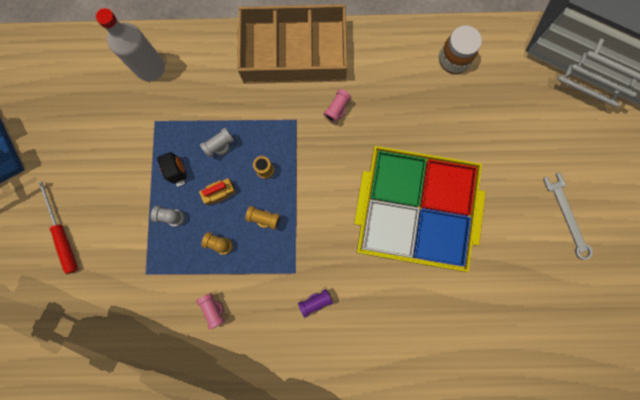

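View pics/side0.png

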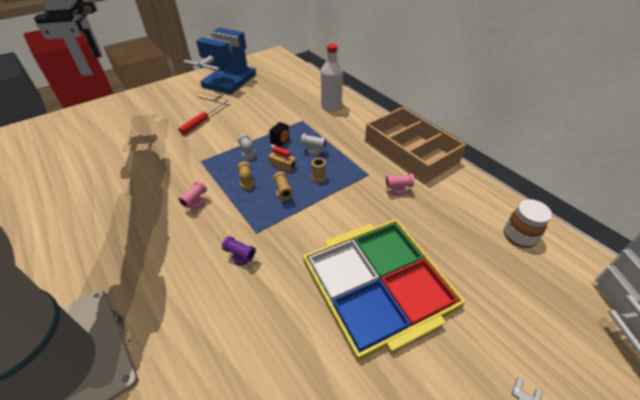

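The top view shows the mat with seven items. The candidates are:
- **Brass:** tee at (262,217) with a straight run on a stem, elbow at (217,243) bent with one mouth, coupling at (263,166) round with a dark bore, and valve at (216,190) with a red handle.
- **Not meant:** grey tee (217,143), grey elbow (167,216), pink tees (337,105) and (210,310), purple tee (315,302), and the black tape (172,168).
- **Bins:** green (399,180), red (450,187), white (390,229), blue (443,237).

I'll measure these and confirm them in one crop.

```bash
cat > h.py <<'E'
from bench import env
import cv2, numpy as np
def ray(n,uv,z):
    c=env.camera_info(n); f=200/np.tan(np.radians(c["fovy"]/2)); E=c["extrinsics"]
    uv=np.atleast_2d(uv).astype(float)
    d=np.c_[(uv[:,0]-c["cx"])/f,(uv[:,1]-c["cy"])/f,np.ones(len(uv))]@E[:3,:3].T
    o=E[:3,3]; return (o+d*((z-o[2])/d[:,2])[:,None])[:,:2]
def proj(n,p):
    c=env.camera_info(n); f=200/np.tan(np.radians(c["fovy"]/2)); E=c["extrinsics"]
    q=E[:3,:3].T@(np.array(p)-E[:3,3]); return f*q[0]/q[2]+c["cx"],f*q[1]/q[2]+c["cy"]
def mask(im,h0,h1,s,v):
    H=cv2.cvtColor(im,cv2.COLOR_RGB2HSV)
    return cv2.inRange(H,(h0,s,v),(h1,255,255))
def blobs(m,amin):
    cs,_=cv2.findContours(m,cv2.RETR_EXTERNAL,cv2.CHAIN_APPROX_NONE)
    return [c[:,0] for c in cs if cv2.contourArea(c)>amin]
def rect(P):
    (cx,cy),(w,h),a=cv2.minAreaRect((P*1000).astype(np.float32))
    if w<h: w,h,a=h,w,a+90
    return np.round([cx,cy,w,h,(a+90)%180-90],1)
def mat(im):
    m=mask(im,105,125,80,40); m=cv2.morphologyEx(m,cv2.MORPH_OPEN,np.ones((3,3)))
    c=max(blobs(m,500),key=cv2.contourArea); o=np.zeros_like(m); cv2.fillPoly(o,[cv2.convexHull(c)],255); return o
E
python3 - <<'E'
from h import *
for n in("top","side"):
    im=cv2.cvtColor(cv2.imread(f"pics/{n}0.png"),cv2.COLOR_BGR2RGB); M=mat(im)
    m=mask(im,8,30,90,40)&M; m|=mask(im,0,8,90,40)&M
    for c in blobs(cv2.morphologyEx(m,cv2.MORPH_OPEN,np.ones((2,2))),60):
        print(n,"brass",c.mean(0).round(),"z40",rect(ray(n,c,.040)),"z28",rect(ray(n,c,.028)))
    r=(mask(im,0,6,150,60)|mask(im,172,180,150,60))
    for k,q in dict(red=r,redvalve=r&M,green=mask(im,45,80,100,40),blue=mask(im,100,125,170,60)&~M,white=mask(im,0,180,0,190)).items():
        for c in blobs(q,20 if k=="redvalve" else 900):
            z=.055 if k=="redvalve" else .026
            print(n,k,c.mean(0).round(),rect(ray(n,c,z)))
    if n=="top": cv2.imwrite("pics/crop.png",cv2.resize(im[110:285,140:305,::-1],None,fx=3.4,fy=3.4,interpolation=cv2.INTER_CUBIC))
E
```

```text
top brass [217. 244.] z40 [453.6 195.7  59.1  31.   71.7] z28 [454.3 198.9  59.9  31.5  71.7]
top brass [263. 219.] z40 [501.8 109.9  63.7  32.1  71.1] z28 [503.2 111.8  64.6  32.6  71.1]
top brass [218. 192.] z40 [555.5 197.3  65.6  38.8 -66.6] z28 [557.8 200.5  66.5  39.4 -66.6]
top brass [180. 166.] z40 [611.  272.5  36.1  10.3  31.5] z28 [614.  276.8  36.6  10.5  31.5]
top brass [264. 168.] z40 [603.  107.1  46.3  34.2  26.1] z28 [606.  109.   47.   34.7  26.1]
top red [449. 187.] [ 559.7 -256.6   99.    98.9   78.8]
top redvalve [213. 189.] [560.6 201.6  44.7  13.2 -66.9]
top green [398. 178.] [ 580.  -158.3   99.1   97.7  -11. ]
top blue [442. 237.] [ 461.2 -237.4   96.8   94.2   79. ]
top white [391. 229.] [ 478.4 -138.7   85.6   81.3  -11.2]
top white [448. 188.] [ 558.  -255.9   84.4   81.6  -11. ]
side brass [283. 186.] z40 [501.9 103.5  92.4  31.4  65.5] z28 [507.9 114.9  94.3  32.1  65.5]
side brass [246. 177.] z40 [451.9 184.4  98.9  27.9  68. ] z28 [456.8 197.5 100.9  28.5  68. ]
side brass [319. 171.] z40 [598.9  98.8  83.   29.2  53. ] z28 [606.9 110.   84.8  29.8  53. ]
side brass [282. 159.] z40 [554.1 187.2  85.5  65.   42.6] z28 [561.2 200.3  87.3  66.4  42.6]
side brass [285. 137.] z40 [606.6 262.1  57.7  18.5  57.1] z28 [614.8 276.8  58.9  18.9  57.1]
side red [418. 291.] [ 558.3 -259.1  101.6  101.   -11.1]
side red [71. 65.] [ 250.4 1148.5  701.   190.8   89.9]
side redvalve [281. 151.] [556.7 197.3  48.5  22.9 -77.1]
side green [388. 249.] [ 579.3 -159.3   98.8   98.5   78.9]
side blue [370. 314.] [ 458.3 -240.3   98.2   97.3   78.7]
side white [442. 378.] [ 472.9 -365.2  174.9   92.7  -37.2]
side white [ 64. 202.] [146.4 436.5 720.3 335.3  84.8]
side white [471. 204.] [826.8 -48.9 872.8 208.2 -88.2]
side white [333. 257.] [ 411.7  103.3 1366.7  628.6   89.9]
side white [309.  97.] [827.4 436.3 698.8 174.7  89.1]
```

View pics/crop.png

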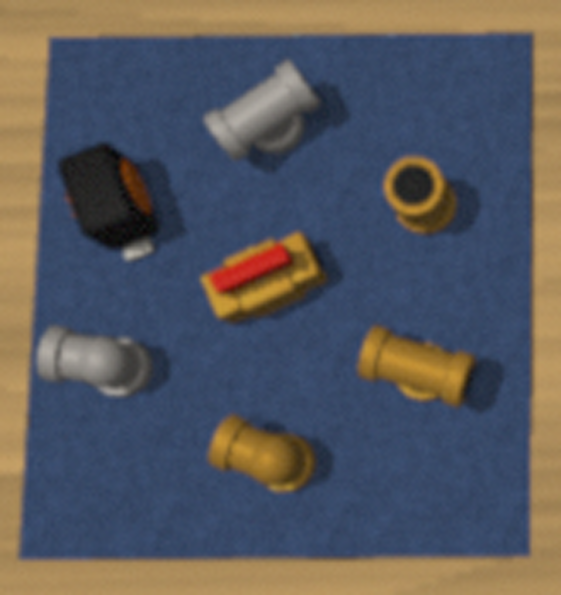

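The crop confirms the four brass parts; the grey ones are separate, top-left and left. Both views agree to about 3 mm. In mm:
- **Parts:** tee (503,110) at 71°, elbow column (452.5,193.5), coupling (606,109.5), valve (560.5,203) at -67°.
- **Bins:** red (559,-257.5), blue (460,-239), green (580,-159), white (480,-140).

Next I'll work out the first move.

```bash
cat > go.py <<'E'
from h import *; import sys
from scipy.spatial.transform import Rotation as R
s=env.sense(); r=R.from_euler("xyz",s["orientation"]); p=np.array(s["tcp_pos"])
x,y,z,psi=map(float,sys.argv[1:5])   # mm, deg
d=np.array([x,y,z])/1000-p
print("t",round(s["time_s"],2),"tcp",p.round(4),"rpy",np.degrees(s["orientation"]).round(1),"gap",round(s["finger_gap"]*94,1),"F",s["force"].round(1),"j7",s["joint_pos"][6].round(2))
print("shift now-frame",r.inv().apply(d).round(4))
T=R.from_euler("xyz",[180,0,psi],degrees=True)
print("turn",np.degrees((r.inv()*T).as_rotvec()).round(1),"shift after turn",T.inv().apply(d).round(4))
E
python3 go.py 503 110 120 71
```

```text
t 0.1 tcp [0.2817 0.5851 0.1676] rpy [-179.9    0.   154.3] gap 93.6 F [0.  0.4 0.4] j7 -0.02
shift now-frame [-0.4055 -0.3319  0.0481]
turn [-0.1  0.1 83.3] shift after turn [-0.3771  0.3639  0.0476]
```

Request:
play_rows(steps=[[-0.3,-0.029,-0.024,0,0,0,0],[-0.3,-0.029,-0.024,0,0,0,0],[-0.3,-0.029,-0.024,0,0,0,0],[-0.3,-0.029,-0.024,0,0,0,0],[-0.3,-0.029,-0.024,0,0,0,0],[-0.3,-0.029,-0.024,0,0,0,0],[-0.3,-0.029,-0.024,0,0,0,0],[-0.3,-0.029,-0.024,0,0,0,0],[-0.3,-0.029,-0.024,0,0,0,0],[-0.3,-0.029,-0.024,0,0,0,0]], grip_force=25)

```text
time_s: 1.1
tcp_pos: [0.4393, 0.242, 0.1682]
orientation: [-3.141, -0.0, 2.693]
force: [0.1, -0.6, 0.2]
finger_gap: 0.653
finger_force: 0.0
```

Request:
play_rows(steps=[[-0.3,-0.029,-0.024,0.0,0,0,0],[-0.3,-0.029,-0.024,0,0,0,0],[-0.3,-0.029,-0.024,0,0,0,0],[-0.3,-0.029,-0.02,0,0,0,0],[-0.3,0,0,0,0,0,8.3],[-0.3,0,0,0,0,0,8.3],[-0.3,0,0,0,0,0,8.3],[-0.3,0,0,0,0,0,8.3],[-0.3,0,0,0,0,0,8.3],[-0.3,0,0,0,0,0,8.3]])

```text
time_s: 2.1
tcp_pos: [0.5034, 0.1103, 0.1681]
orientation: [-3.141, -0.0, 1.818]
force: [-0.8, -1.0, 0.3]
finger_gap: 0.651
finger_force: 0.0
```

Request:
play_rows(steps=[[-0.3,0,0,0,0,0,8.3],[-0.3,0,0,0,0,0,8.3],[-0.3,0,0,0,0,0,8.3],[-0.3,0,0,0,0,0,8.3],[-0.3,0,0,0,0,0,0],[-0.3,0,0,0,0,0,0]])

```text
time_s: 2.7
tcp_pos: [0.5035, 0.1105, 0.1681]
orientation: [-3.141, 0.0, 1.248]
force: [-0.4, 1.2, 0.9]
finger_gap: 0.649
finger_force: 0.0
```

```bash
python3 go.py 503 110 80 71; python3 - <<'E'
from h import *
im=env.get_image("side"); cv2.imwrite("pics/s1.png",cv2.resize(im[60:260,140:440,::-1],None,fx=2.5,fy=2.5))
E
```

```text
t 2.7 tcp [0.5035 0.1105 0.1681] rpy [-180.     0.    71.5] gap 61.0 F [-0.4  1.2  0.9] j7 -0.3
shift now-frame [-0.0006 -0.0002  0.0881]
turn [-0.   0.   0.5] shift after turn [-0.0006 -0.0003  0.0881]
```

View pics/s1.png

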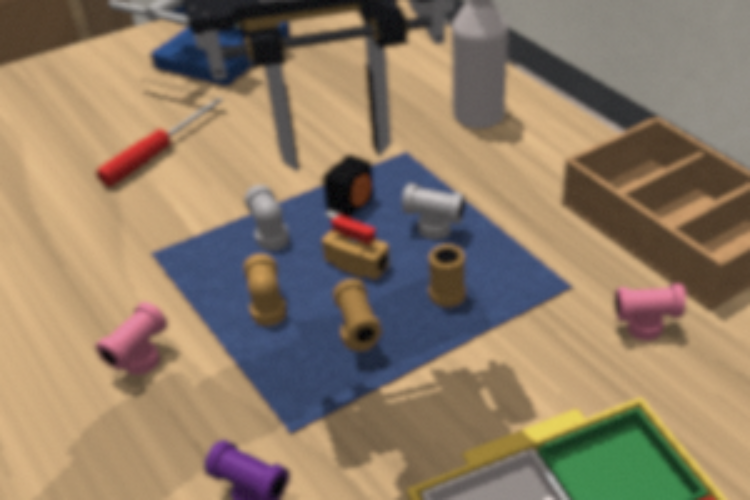

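The arm stands over the tee; in the picture the tips are at (290,165) and (380,150), and the tee at (357,315) is below them. Tracking is within 0.5 mm, so I'll descend and grip.

Request:
play_rows(steps=[[-0.3,0,0,0.03,0,0,0],[-0.3,0,0,0.03,0,0,0],[-0.3,0,0,0.03,0,0,0],[-0.3,0,0,0.025,0,0,0],[-0.3,0,0,0.02,0,0,0],[-0.3,0,0,0.01,0,0,0],[-0.3,0,0,0,0,0,0],[0.6,0,0,0,0,0,0],[1,0,0,0,0,0,0],[1,0,0,0,0,0,0]])

```text
time_s: 3.75
tcp_pos: [0.5045, 0.1106, 0.0243]
orientation: [3.14, -0.001, 1.245]
force: [-0.3, -0.9, -0.7]
finger_gap: 0.431
finger_force: 0.0
```

Request:
play_rows(steps=[[1,0,0,0,0,0,0],[1,0,0,0,0,0,0],[1,0,0,0,0,0,0]])

```text
time_s: 4.05
tcp_pos: [0.5038, 0.1105, 0.0235]
orientation: [3.141, -0.0, 1.244]
force: [0.1, -0.9, -0.5]
finger_gap: 0.176
finger_force: 0.0
```

The gap is 16.5 mm with no pad force, narrower than the 26 mm run. I'll look before anything else.

```bash
python3 - <<'E'
from h import *
s=env.sense(); print(s["finger_gap"],s["finger_force"])
a=env.get_image("side")[80:230,200:400,::-1]; b=env.get_image("top")[110:260,180:380,::-1]
cv2.imwrite("pics/s2.png",cv2.resize(np.hstack([a,b]),(800,300),interpolation=cv2.INTER_CUBIC))
print(proj("top",(.503,.110,.037)),proj("side",(.503,.110,.037)))
E
```

```text
0.17581766855192416 0.0
(np.float64(262.7005995382997), np.float64(218.32536902153444)) (np.float64(282.2063358655075), np.float64(185.13671369057036))
```

View pics/s2.png

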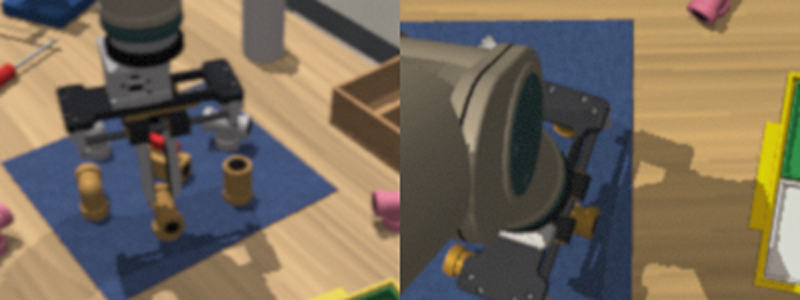

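Request:
play_rows(steps=[[1,0,0,0,0,0,0],[1,0,0,0,0,0,0]])

```text
time_s: 4.35
tcp_pos: [0.5037, 0.1104, 0.0233]
orientation: [-3.142, 0.0, 1.244]
force: [-0.5, 0.2, -0.8]
finger_gap: 0.001
finger_force: 0.0
```

```bash
python3 - <<'E'
from h import *
s=env.sense(); print(s["finger_gap"]*94,s["finger_force"],s["force"],s["joint_efforts"],s["tcp_pos"])
print(proj("side",s["tcp_pos"]))
a=env.get_image("side")[130:220,230:350,::-1]
cv2.imwrite("pics/s3.png",cv2.resize(a,(800,600),interpolation=cv2.INTER_CUBIC))
E
```

```text
0.07917276458821337 0.0 [-0.53765248  0.22588446 -0.7834958 ] [-7.50027713e-03 -4.75230145e+01  4.69870046e+00 -9.70445752e+00
 -3.02649953e-02  4.72681713e-03  1.11046097e-04] [0.50371072 0.11037174 0.02331662]
(np.float64(282.8814955452291), np.float64(189.22547098305716))
```

View pics/s3.png

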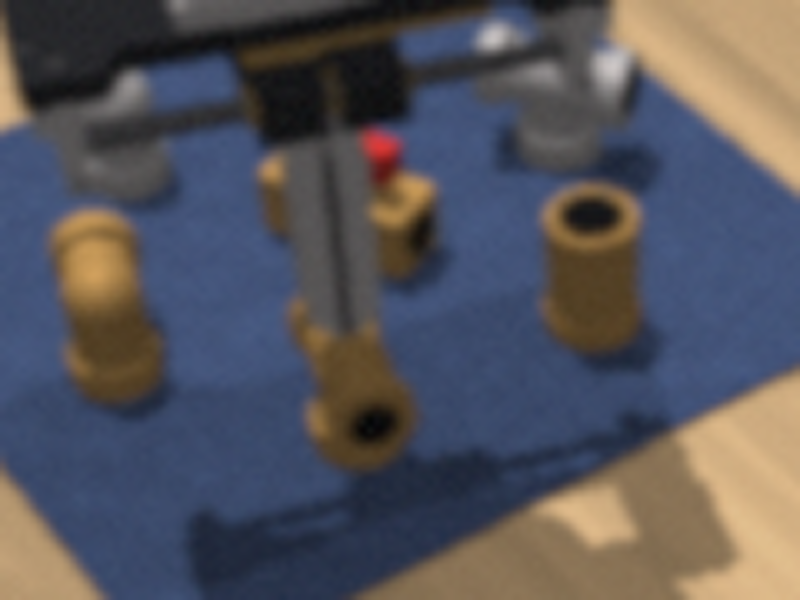

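The fingers closed fully just above the run: the tips are at crop (345,333), which is side px (282,180), while the reported TCP projects to (283,189). So the real tips sit about 30 mm higher than reported. I'll check this against the earlier picture.

```bash
python3 - <<'E'
from h import *
for z in(.168,.18,.19,.2,.21): print(z,proj("side",(.5035,.1105,z)))
for z in(.023,.04,.05,.055): print(z,proj("side",(.5037,.1104,z)))
E
```

```text
0.168 (np.float64(276.82015961014656), np.float64(137.9678145988609))
0.18 (np.float64(276.25105414246923), np.float64(133.0680609641426))
0.19 (np.float64(275.7665538710751), np.float64(128.89672172982742))
0.2 (np.float64(275.2724437207879), np.float64(124.64264556587607))
0.21 (np.float64(274.76843491527575), np.float64(120.30334623210396))
0.023 (np.float64(282.882421854525), np.float64(189.31911123477218))
0.04 (np.float64(282.26102996589657), np.float64(183.95694023089015))
0.05 (np.float64(281.88698551900967), np.float64(180.72920210948206))
0.055 (np.float64(281.6975310219982), np.float64(179.09434425404373))
```

Request:
play_rows(steps=[[1,0,0,-0.04,0,0,0],[1,0,0,-0.04,0,0,0],[1,0,0,0,0,0,0],[1,0,0,0,0,0,0]])

```text
time_s: 4.8
tcp_pos: [0.5042, 0.1107, 0.104]
orientation: [3.14, -0.001, 1.245]
force: [-0.0, -0.1, -0.3]
finger_gap: 0.001
finger_force: 0.0
```

```bash
python3 - <<'E'
from h import *
p=env.sense()["tcp_pos"]; print(p,proj("side",p),proj("top",p))
a=env.get_image("side")[90:210,230:350,::-1]; b=env.get_image("top")[150:270,190:310,::-1]
cv2.imwrite("pics/s4.png",cv2.resize(np.hstack([a,b]),(800,400),interpolation=cv2.INTER_CUBIC))
E
```

```text
[0.50422519 0.11072966 0.10402259] (np.float64(279.8748439690452), np.float64(162.10880642074656)) (np.float64(256.3908895619395), np.float64(213.21469281595435))
```

View pics/s4.png

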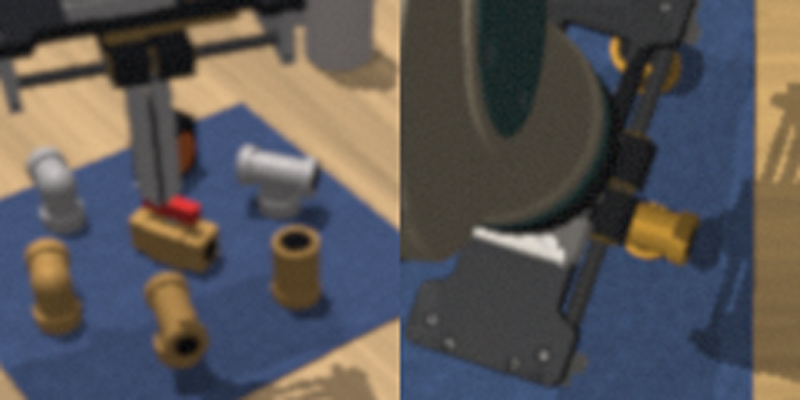

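The tips are at crop (160,210), which is px (278,153), against a TCP projection of (280,162). They look about 25-30 mm higher than reported again. I'll settle it by touching down on the bare bench beside the mat and viewing the tips there.

```bash
python3 go.py 480 0 35 71
```

```text
t 4.9 tcp [0.5028 0.1104 0.1025] rpy [-179.9    0.    71.3] gap 0.6 F [-0.4  0.3 -0.3] j7 -0.24
shift now-frame [-0.1119  0.0139  0.0676]
turn [-0.1  0.   0.3] shift after turn [-0.1118  0.0144  0.0675]
```

Request:
play_rows(steps=[[1,-0.037,0.005,0,0,0,0],[1,-0.037,0.005,0,0,0,0],[1,-0.037,0.004,0,0,0,0],[1,0,0,0.03,0,0,0],[1,0,0,0.03,0,0,0],[1,0,0,0.0075,0,0,0],[1,0,0,0,0,0,0],[1,0,0,0,0,0,0]])

```text
time_s: 5.7
tcp_pos: [0.4816, 0.0008, 0.0361]
orientation: [-3.142, 0.0, 1.244]
force: [0.3, -0.4, 1.7]
finger_gap: 0.004
finger_force: 0.0
```

```bash
python3 - <<'E'
from h import *
p=env.sense()["tcp_pos"]; print(p,proj("side",p),proj("top",p))
q=np.array(p)
for dz in(.01,.02,.03,.04): print(dz,proj("side",q+[0,0,dz]),proj("top",q+[0,0,dz]))
a=env.get_image("side")[130:280,230:380,::-1]; b=env.get_image("top")[150:300,240:390,::-1]
cv2.imwrite("pics/s5.png",cv2.resize(np.hstack([a,b]),(800,400),interpolation=cv2.INTER_CUBIC))
E
```

```text
[0.48156182 0.00075607 0.03605877] (np.float64(301.5200268386455), np.float64(218.21008189997863)) (np.float64(319.1681121365327), np.float64(228.2354630728739))
0.01 (np.float64(301.2937329663272), np.float64(215.01688508095614)) (np.float64(319.0326030183155), np.float64(227.7374930389063))
0.02 (np.float64(301.06314362664716), np.float64(211.76307560558976)) (np.float64(318.89375341233796), np.float64(227.22724735275116))
0.03 (np.float64(300.82813534409104), np.float64(208.4469111305453)) (np.float64(318.75143825562566), np.float64(226.7042664319506))
0.04 (np.float64(300.58857986486635), np.float64(205.06658188696872)) (np.float64(318.60552616341164), np.float64(226.16806746267076))
```

View pics/s5.png

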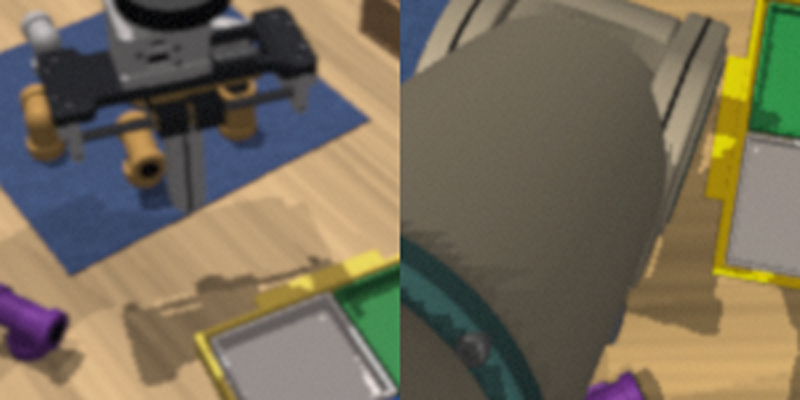

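The tips are at crop (187,210), which is px (300,209). The reported TCP is (301.5,218), so the true tips are about 29 mm above it. A gentle touch on the bench will confirm this.

Request:
play_rows(steps=[[1,0,0,0.03,0,0,0],[1,0,0,0.02,0,0,0],[1,0,0,0.005,0,0,0],[1,0,0,0,0,0,0],[1,0,0,0.002,0,0,0],[1,0,0,0.002,0,0,0],[1,0,0,0,0,0,0]])

```text
time_s: 6.5
tcp_pos: [0.4818, 0.0008, -0.0226]
orientation: [3.141, -0.0, 1.244]
force: [-0.2, -0.2, -0.1]
finger_gap: 0.006
finger_force: 0.0
```

Request:
play_rows(steps=[[1,0,0,0.002,0,0,0],[1,0,0,0,0,0,0]])

```text
time_s: 6.7
tcp_pos: [0.4814, 0.0008, -0.0251]
orientation: [3.142, -0.0, 1.244]
force: [-0.3, 0.3, 0.4]
finger_gap: 0.006
finger_force: 0.0
```

Request:
play_rows(steps=[[1,0,0,0.002,0,0,0],[1,0,0,0,0,0,0]])

```text
time_s: 6.9
tcp_pos: [0.4813, 0.0008, -0.0273]
orientation: [-3.141, 0.0, 1.244]
force: [0.2, -0.0, 0.8]
finger_gap: 0.002
finger_force: 0.0
```

Request:
play_rows(steps=[[1,0,0,0.0015,0,0,0],[1,0,0,0,0,0,0]])

```text
time_s: 7.1
tcp_pos: [0.4812, 0.0007, -0.0288]
orientation: [-3.141, 0.0, 1.244]
force: [-0.3, -0.1, -0.9]
finger_gap: 0.006
finger_force: 0.0
```

Request:
play_rows(steps=[[1,0,0,0.0015,0,0,0],[1,0,0,0,0,0,0]])

```text
time_s: 7.3
tcp_pos: [0.4813, 0.0008, -0.0303]
orientation: [-3.141, 0.0, 1.244]
force: [-0.9, -0.0, -0.1]
finger_gap: 0.006
finger_force: 0.0
```

Request:
play_rows(steps=[[1,0,0,0.0015,0,0,0],[1,0,0,0,0,0,0]])

```text
time_s: 7.5
tcp_pos: [0.4813, 0.0008, -0.0318]
orientation: [-3.141, 0.0, 1.244]
force: [-0.1, 0.2, -0.0]
finger_gap: 0.006
finger_force: 0.0
```

Request:
play_rows(steps=[[1,0,0,0.0015,0,0,0],[1,0,0,0,0,0,0]])

```text
time_s: 7.7
tcp_pos: [0.4812, 0.0007, -0.0333]
orientation: [-3.141, 0.0, 1.244]
force: [-0.8, -0.4, 0.8]
finger_gap: 0.004
finger_force: 0.0
```

Request:
play_rows(steps=[[1,0,0,0.0015,0,0,0],[1,0,0,0,0,0,0]])

```text
time_s: 7.9
tcp_pos: [0.4813, 0.0007, -0.0348]
orientation: [-3.141, 0.0, 1.244]
force: [0.3, 0.2, 0.6]
finger_gap: 0.004
finger_force: 0.0
```

Request:
play_rows(steps=[[1,0,0,0.0015,0,0,0],[1,0,0,0,0,0,0]])

```text
time_s: 8.1
tcp_pos: [0.4813, 0.0008, -0.0363]
orientation: [-3.141, 0.0, 1.244]
force: [-0.3, 0.1, 0.7]
finger_gap: 0.006
finger_force: 0.0
```

```bash
python3 - <<'E'
from h import *
s=env.sense();p=np.array(s["tcp_pos"]); print(p,s["force"],proj("side",p),proj("side",p+[0,0,.03]))
a=env.get_image("side")[180:270,240:360,::-1]
cv2.imwrite("pics/s6.png",cv2.resize(a,(800,600),interpolation=cv2.INTER_CUBIC))
E
```

```text
[ 0.48125904  0.00077634 -0.03627627] [-0.31831811  0.1333867   0.65178758] (np.float64(302.92272397856), np.float64(239.7073542252123)) (np.float64(302.31329727812874), np.float64(231.15364623244022))
```

View pics/s6.png

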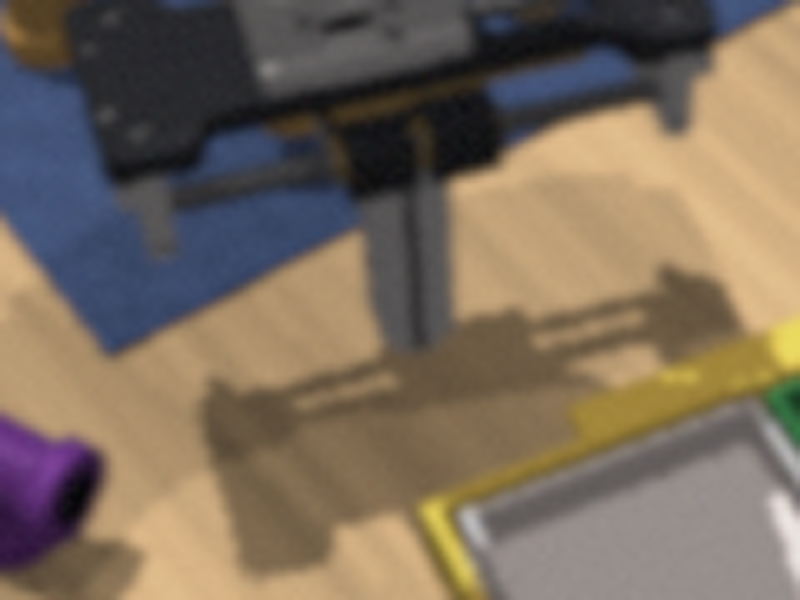

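The tips at crop (415,348), px (302,232), nearly meet their shadow, so contact is close. I'll continue in small steps.

Request:
play_rows(steps=[[1,0,0,0.001,0,0,0],[1,0,0,0,0,0,0]])

```text
time_s: 8.35
tcp_pos: [0.4815, 0.0008, -0.0368]
orientation: [3.141, -0.0, 1.244]
force: [0.4, -0.2, 4.3]
finger_gap: 0.002
finger_force: 2.3
```

Request:
play_rows(steps=[[1,0,0,0.001,0,0,0],[1,0,0,0,0,0,0]])

```text
time_s: 8.55
tcp_pos: [0.4815, 0.0008, -0.0369]
orientation: [3.141, -0.001, 1.244]
force: [-1.9, -0.2, 15.7]
finger_gap: 0.005
finger_force: 7.8
```

Request:
play_rows(steps=[[1,0,0,0.001,0,0,0],[1,0,0,0,0,0,0]])

```text
time_s: 8.75
tcp_pos: [0.4815, 0.0008, -0.037]
orientation: [3.141, -0.002, 1.244]
force: [-3.8, 0.6, 27.0]
finger_gap: 0.009
finger_force: 13.5
```

Request:
play_rows(steps=[[1,0,0,0.001,0,0,0],[1,0,0,0,0,0,0]])

```text
time_s: 8.95
tcp_pos: [0.4816, 0.0008, -0.0371]
orientation: [3.14, -0.002, 1.243]
force: [-6.0, 0.1, 38.2]
finger_gap: 0.004
finger_force: 19.1
```

Contact is at reported z = -0.0365, so true tip z = reported + 36.5 mm; xy is consistent with the view. Heights are corrected for this from now on. Next I'll lift and return to the tee.

Request:
play_rows(steps=[[1,0,0,-0.02,0,0,0],[0,0,0,-0.04,0,0,0],[-0.3,0,0,-0.04,0,0,0],[-0.3,0,0,0,0,0,0],[-0.3,0,0,0,0,0,0]])

```text
time_s: 9.45
tcp_pos: [0.4819, 0.0011, 0.0605]
orientation: [3.14, -0.001, 1.245]
force: [-0.6, 0.1, -0.3]
finger_gap: 0.312
finger_force: 0.0
```

```bash
python3 go.py 503 110 -13.5 71.3
```

```text
t 9.45 tcp [0.4819 0.0011 0.0605] rpy [ 1.799e+02 -1.000e-01  7.130e+01] gap 29.3 F [-0.6  0.1 -0.3] j7 0.03
shift now-frame [ 0.1098 -0.015   0.0741]
turn [ 0.1 -0.1  0. ] shift after turn [ 0.1099 -0.015   0.074 ]
```

Request:
play_rows(steps=[[-0.3,0.037,-0.005,0,0,0,0],[-0.3,0.037,-0.005,0,0,0,0],[-0.3,0.036,-0.005,0,0,0,0],[-0.3,0,0,0,0,0,0],[-0.3,0,0,0,0,0,0],[-0.3,0,0,0.03,0,0,0],[-0.3,0,0,0.025,0,0,0],[-0.3,0,0,0.018,0,0,0],[-0.3,0,0,0,0,0,0],[1,0,0,0,0,0,0]])

```text
time_s: 10.45
tcp_pos: [0.5019, 0.108, -0.0134]
orientation: [-3.141, 0.001, 1.242]
force: [-1.8, -0.9, -0.4]
finger_gap: 0.596
finger_force: 0.0
```

Request:
play_rows(steps=[[1,0,0,0,0,0,0],[1,0,0,0,0,0,0],[1,0,0,0,0,0,0],[1,0,0,0,0,0,0],[1,0,0,0,0,0,0],[1,0,0,0,0,0,0]])

```text
time_s: 11.05
tcp_pos: [0.5039, 0.1096, -0.0125]
orientation: [3.139, -0.001, 1.244]
force: [1.3, -1.2, 6.2]
finger_gap: 0.276
finger_force: 25.0
```

Gripped at 25.9 mm. Lifting and carrying it to the red bin.

Request:
play_rows(steps=[[1,0,0,-0.02,0,0,0],[1,0,0,-0.04,0,0,0],[1,0,0,-0.04,0,0,0],[1,0,0,0,0,0,0]])

```text
time_s: 11.45
tcp_pos: [0.505, 0.1103, 0.0904]
orientation: [3.136, -0.004, 1.244]
force: [0.7, -0.3, -2.9]
finger_gap: 0.273
finger_force: 25.0
```

```bash
python3 go.py 559 -257.5 -8 71.3
```

```text
t 11.45 tcp [0.505  0.1103 0.0904] rpy [179.7  -0.2  71.3] gap 25.7 F [ 0.7 -0.3 -2.9] j7 -0.19
shift now-frame [-0.3315  0.1686  0.0981]
turn [ 0.3 -0.2 -0. ] shift after turn [-0.3311  0.1691  0.0984]
```

Request:
play_rows(steps=[[1,-0.018,0.009,0,0,0,0],[1,-0.035,0.018,0,0,0,0],[1,-0.035,0.018,0,0,0,0],[1,-0.035,0.018,0,0,0,0],[1,-0.035,0.018,0,0,0,0],[1,-0.035,0.018,0,0,0,0],[1,-0.035,0.018,0,0,0,0],[1,-0.035,0.018,0,0,0,0],[1,-0.035,0.018,0,0,0,0],[1,-0.033,0.016,0,0,0,0]])

```text
time_s: 12.45
tcp_pos: [0.5549, -0.2586, 0.0848]
orientation: [-3.138, -0.001, 1.244]
force: [1.6, -0.1, -2.4]
finger_gap: 0.27
finger_force: 25.0
```

Request:
play_rows(steps=[[1,0,0,0,0,0,0],[1,0,0,0,0,0,0],[1,0,0,0,0,0,0]])

```text
time_s: 12.75
tcp_pos: [0.5555, -0.2554, 0.0854]
orientation: [-3.138, -0.002, 1.246]
force: [-0.2, 0.6, -2.0]
finger_gap: 0.268
finger_force: 25.0
```

```bash
python3 go.py 559 -257.5 -8 71.3;  python3 - <<'E'
from h import *
a=env.get_image("side")[160:360,270:470,::-1]
cv2.imwrite("pics/s7.png",cv2.resize(a,(600,600),interpolation=cv2.INTER_CUBIC))
E
```

```text
t 12.75 tcp [ 0.5555 -0.2554  0.0854] rpy [-1.798e+02 -1.000e-01  7.140e+01] gap 25.2 F [-0.2  0.6 -2. ] j7 0.38
shift now-frame [-0.001   0.0043  0.0934]
turn [-0.2 -0.1  0.1] shift after turn [-0.0008  0.004   0.0934]
```

View pics/s7.png

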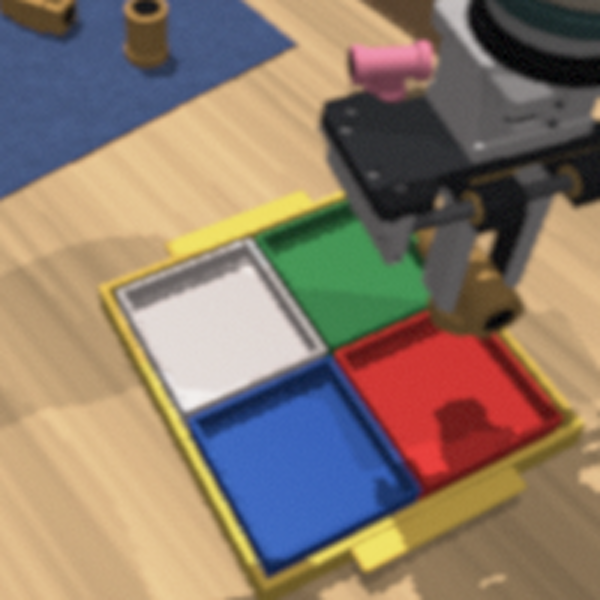

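The tee is held upright over the red bin at crop (480,300). Lowering and releasing.

Request:
play_rows(steps=[[1,-0.001,0.004,0.02,0,0,0],[1,0,0,0.03,0,0,0],[1,0,0,0.025,0,0,0],[1,0,0,0.01,0,0,0],[1,0,0,0.003,0,0,0],[1,0,0,0.003,0,0,0],[1,0,0,0.002,0,0,0],[1,0,0,0,0,0,0]])

```text
time_s: 13.6
tcp_pos: [0.5603, -0.2604, -0.0054]
orientation: [3.14, 0.0, 1.244]
force: [-0.2, -0.0, -2.8]
finger_gap: 0.265
finger_force: 25.0
```

Request:
play_rows(steps=[[1,0,0,0.002,0,0,0],[1,0,0,0,0,0,0],[1,0,0,0.001,0,0,0],[1,0,0,0,0,0,0]])

```text
time_s: 14.0
tcp_pos: [0.56, -0.2604, -0.0084]
orientation: [3.141, -0.0, 1.244]
force: [-0.5, 0.6, 3.6]
finger_gap: 0.272
finger_force: 25.0
```

Contact at the expected height. Releasing gently and rising.

Request:
play_rows(steps=[[0.3,0,0,0,0,0,0],[0,0,0,0,0,0,0],[-0.1,0,0,0,0,0,0],[-0.1,0,0,0,0,0,0],[-0.1,0,0,-0.02,0,0,0],[-0.3,0,0,-0.04,0,0,0],[-0.3,0,0,-0.04,0,0,0],[-0.3,0,0,0,0,0,0],[-0.3,0,0,0,0,0,0]])

```text
time_s: 14.9
tcp_pos: [0.5604, -0.2603, 0.0916]
orientation: [3.14, -0.0, 1.244]
force: [0.5, -0.2, -1.0]
finger_gap: 0.65
finger_force: 0.0
```

```bash
python3 go.py 452.5 193.5 -13.5 71.5
```

```text
t 14.9 tcp [ 0.5604 -0.2603  0.0916] rpy [179.9  -0.   71.3] gap 61.1 F [ 0.5 -0.2 -1. ] j7 0.38
shift now-frame [ 0.3952 -0.2479  0.1047]
turn [ 0.1 -0.  -0.2] shift after turn [ 0.3961 -0.2463  0.1051]
```

Request:
play_rows(steps=[[-0.3,0.036,-0.0225,0,0,0,0],[-0.3,0.036,-0.0225,0,0,0,0],[-0.3,0.036,-0.0225,0,0,0,0],[-0.3,0.036,-0.0225,0,0,0,0],[-0.3,0.036,-0.0225,0,0,0,0],[-0.3,0.036,-0.0225,0,0,0,0],[-0.3,0.036,-0.0225,0,0,0,0],[-0.3,0.036,-0.0225,0,0,0,0],[-0.3,0.036,-0.0225,0,0,0,0],[-0.3,0.036,-0.0225,0,0,0,0]])

```text
time_s: 15.9
tcp_pos: [0.4603, 0.1542, 0.0895]
orientation: [-3.139, 0.002, 1.244]
force: [0.9, 0.6, -0.3]
finger_gap: 0.652
finger_force: 0.0
```

Request:
play_rows(steps=[[-0.3,0.035,-0.0225,0,0,0,0],[-0.3,0,0,0,0,0,0],[-0.3,0,0,0,0,0,0]])

```text
time_s: 16.2
tcp_pos: [0.4507, 0.1938, 0.0896]
orientation: [-3.14, 0.002, 1.247]
force: [1.3, -0.3, -0.4]
finger_gap: 0.65
finger_force: 0.0
```

```bash
python3 go.py 452.5 193.5 -13.5 71.5
```

```text
t 16.2 tcp [0.4507 0.1938 0.0896] rpy [-1.799e+02  1.000e-01  7.150e+01] gap 61.1 F [ 1.3 -0.3 -0.4] j7 -0.36
shift now-frame [0.0005 0.002  0.1031]
turn [-0.1  0.1 -0. ] shift after turn [0.0003 0.0018 0.1031]
```

Request:
play_rows(steps=[[-0.3,0,0.001,0.03,0,0,0],[-0.3,0,0,0.03,0,0,0],[-0.3,0,0,0.025,0,0,0],[-0.3,0,0,0.018,0,0,0],[-0.3,0,0,0,0,0,0],[1,0,0,0,0,0,0],[1,0,0,0,0,0,0],[1,0,0,0,0,0,0],[1,0,0,0,0,0,0],[1,0,0,0,0,0,0]])

```text
time_s: 17.2
tcp_pos: [0.4538, 0.1932, -0.0115]
orientation: [3.14, -0.001, 1.244]
force: [0.6, -1.5, 2.2]
finger_gap: 0.294
finger_force: 25.0
```

Request:
play_rows(steps=[[1,0,0,0,0,0,0],[1,0,0,0,0,0,0]])

```text
time_s: 17.4
tcp_pos: [0.4538, 0.1932, -0.0116]
orientation: [3.14, -0.001, 1.244]
force: [1.3, -1.2, 6.0]
finger_gap: 0.294
finger_force: 25.0
```

Gripped at 27.6 mm, as expected for the 28 mm column. Lifting.

Request:
play_rows(steps=[[1,0,0,-0.02,0,0,0],[1,0,0,-0.04,0,0,0],[1,0,0,-0.04,0,0,0],[1,0,0,0,0,0,0],[1,0,0,0,0,0,0]])

```text
time_s: 17.9
tcp_pos: [0.4528, 0.1936, 0.0881]
orientation: [3.141, -0.001, 1.245]
force: [-0.1, 0.3, -1.3]
finger_gap: 0.297
finger_force: 25.0
```

```bash
python3 go.py 457 -249 -8 71.3
```

```text
t 17.9 tcp [0.4528 0.1936 0.0881] rpy [ 1.80e+02 -1.00e-01  7.13e+01] gap 27.9 F [-0.1  0.3 -1.3] j7 -0.34
shift now-frame [-0.418   0.1456  0.0957]
turn [ 0.  -0.1  0. ] shift after turn [-0.4179  0.1459  0.0961]
```

Request:
play_rows(steps=[[1,-0.02,0.007,0,0,0,0],[1,-0.036,0.0125,0,0,0,0],[1,-0.036,0.0125,0,0,0,0],[1,-0.036,0.0125,0,0,0,0],[1,-0.036,0.0125,0,0,0,0],[1,-0.036,0.0125,0,0,0,0],[1,-0.036,0.0125,0,0,0,0],[1,-0.036,0.0125,0,0,0,0],[1,-0.036,0.0125,0,0,0,0],[1,-0.036,0.0125,0,0,0,0]])

```text
time_s: 18.9
tcp_pos: [0.4542, -0.1719, 0.086]
orientation: [-3.138, -0.0, 1.244]
force: [0.2, 0.3, -1.8]
finger_gap: 0.293
finger_force: 25.0
```

Request:
play_rows(steps=[[1,-0.036,0.0125,0,0,0,0],[1,-0.036,0.0125,0,0,0,0],[1,0,0,0,0,0,0],[1,0,0,0,0,0,0],[1,0,0,0,0,0,0]])

```text
time_s: 19.4
tcp_pos: [0.4555, -0.2453, 0.0865]
orientation: [-3.138, -0.002, 1.245]
force: [-0.0, -0.3, -1.3]
finger_gap: 0.293
finger_force: 25.0
```

```bash
python3 go.py 457 -248 -8 71.3
```

```text
t 19.4 tcp [ 0.4555 -0.2453  0.0865] rpy [-1.798e+02 -1.000e-01  7.140e+01] gap 27.6 F [-0.  -0.3 -1.3] j7 0.47
shift now-frame [-0.0023  0.0026  0.0945]
turn [-0.2 -0.1  0.1] shift after turn [-0.0021  0.0023  0.0945]
```

Request:
play_rows(steps=[[1,0,0,0.02,0,0,0],[1,0,0,0.03,0,0,0],[1,0,0,0.025,0,0,0],[1,0,0,0.01,0,0,0],[1,0,0,0.003,0,0,0],[1,0,0,0.003,0,0,0],[1,0,0,0.002,0,0,0],[1,0,0,0,0,0,0],[1,0,0,0.001,0,0,0],[1,0,0,0,0,0,0]])

```text
time_s: 20.4
tcp_pos: [0.4567, -0.2475, -0.0058]
orientation: [3.141, -0.0, 1.244]
force: [0.1, -0.7, -2.4]
finger_gap: 0.296
finger_force: 25.0
```

Request:
play_rows(steps=[[1,0,0,0.001,0,0,0],[1,0,0,0,0,0,0],[1,0,0,0.001,0,0,0],[1,0,0,0,0,0,0]])

```text
time_s: 20.8
tcp_pos: [0.4565, -0.2477, -0.0076]
orientation: [3.141, 0.0, 1.244]
force: [-1.2, 0.0, 4.3]
finger_gap: 0.293
finger_force: 25.0
```

Contact again. Releasing, rising and moving on to the coupling.

Request:
play_rows(steps=[[0.3,0,0,0,0,0,0],[0,0,0,0,0,0,0],[-0.1,0,0,0,0,0,0],[-0.1,0,0,0,0,0,0],[-0.1,0,0,-0.02,0,0,0],[-0.3,0,0,-0.04,0,0,0],[-0.3,0,0,-0.04,0,0,0],[-0.3,0,0,0,0,0,0],[-0.3,0,0,0,0,0,0]])

```text
time_s: 21.7
tcp_pos: [0.4571, -0.2473, 0.0925]
orientation: [3.14, -0.0, 1.245]
force: [0.4, 0.7, -0.6]
finger_gap: 0.65
finger_force: 0.0
```

```bash
python3 go.py 606 109.5 -13.5 71.5
```

```text
t 21.7 tcp [ 0.4571 -0.2473  0.0925] rpy [179.9  -0.   71.3] gap 61.1 F [ 0.4  0.7 -0.6] j7 0.47
shift now-frame [0.3857 0.0265 0.1061]
turn [ 0.1 -0.  -0.2] shift after turn [0.3856 0.028  0.106 ]
```

Request:
play_rows(steps=[[-0.3,0.0385,0.0027,0,0,0,0],[-0.3,0.0385,0.0027,0,0,0,0],[-0.3,0.0385,0.0027,0,0,0,0],[-0.3,0.0385,0.0027,0,0,0,0],[-0.3,0.0385,0.0027,0,0,0,0],[-0.3,0.0385,0.0027,0,0,0,0],[-0.3,0.0385,0.0027,0,0,0,0],[-0.3,0.0385,0.0027,0,0,0,0],[-0.3,0.0385,0.0027,0,0,0,0],[-0.3,0.0385,0.0027,0,0,0,0]])

```text
time_s: 22.7
tcp_pos: [0.6046, 0.1101, 0.0898]
orientation: [-3.139, 0.002, 1.244]
force: [0.1, 0.0, 0.5]
finger_gap: 0.651
finger_force: 0.0
```

Request:
play_rows(steps=[[-0.3,0,0,0,0,0,0],[-0.3,0,0,0,0,0,0],[-0.3,0,0,0,0,0,0]])

```text
time_s: 23.0
tcp_pos: [0.6044, 0.1068, 0.0907]
orientation: [-3.14, 0.002, 1.242]
force: [0.2, 0.3, 0.3]
finger_gap: 0.647
finger_force: 0.0
```

```bash
python3 go.py 606 109.5 -13.5 71.5; python3 - <<'E'
from h import *
# check placed parts + still-standing coupling, top view
im=env.get_image("top"); m=mask(im,10,24,130,60)
for c in blobs(m[150:270,360:490],40): print((c+[360,150]).mean(0).round(), rect(ray("top",c+[360,150],.04)))
cv2.imwrite("pics/s8.png",cv2.resize(im[140:280,230:490,::-1],(780,420),interpolation=cv2.INTER_CUBIC))
E
```

```text
t 23.0 tcp [0.6044 0.1068 0.0907] rpy [-1.799e+02  1.000e-01  7.120e+01] gap 60.9 F [0.2 0.3 0.3] j7 -0.18
shift now-frame [0.0033 0.0008 0.1042]
turn [-0.1  0.1 -0.3] shift after turn [0.0031 0.0007 0.1042]
[444. 237.] [ 456.7 -238.3   44.3   32.    63.5]
[452. 186.] [ 555.7 -259.2   65.1   39.8   71.2]
[463. 177.] [ 558.1 -254.8  101.9  100.8  -11.1]
[367. 214.] [518.  -93.1 200.1  53.2   6.7]
```

View pics/s8.png

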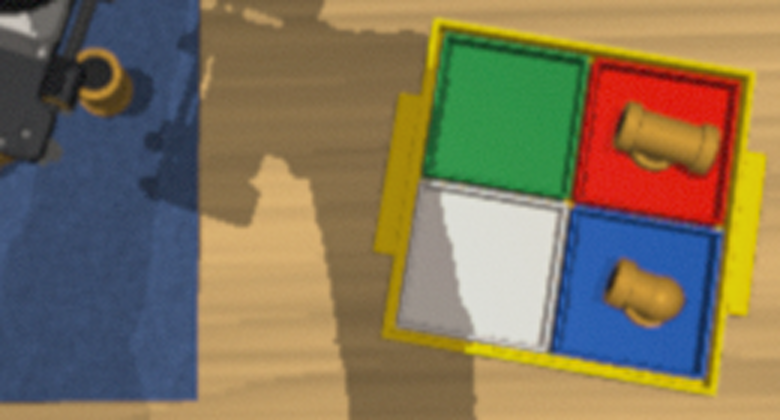

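The tee stands in red at crop (665,138) and the elbow in blue at (645,290), both upright. Picking the coupling.

Request:
play_rows(steps=[[-0.3,0.003,0,0.03,0,0,0],[-0.3,0,0,0.03,0,0,0],[-0.3,0,0,0.025,0,0,0],[-0.3,0,0,0.018,0,0,0],[-0.3,0,0,0,0,0,0],[1,0,0,0,0,0,0],[1,0,0,0,0,0,0],[1,0,0,0,0,0,0],[1,0,0,0,0,0,0],[1,0,0,0,0,0,0]])

```text
time_s: 24.05
tcp_pos: [0.6075, 0.1115, -0.0101]
orientation: [3.14, -0.001, 1.244]
force: [0.2, -0.6, 5.0]
finger_gap: 0.355
finger_force: 25.0
```

Request:
play_rows(steps=[[1,0,0,0,0,0,0],[1,0,0,0,0,0,0]])

```text
time_s: 24.25
tcp_pos: [0.6075, 0.1115, -0.0101]
orientation: [3.14, -0.001, 1.244]
force: [-0.6, 0.3, 6.5]
finger_gap: 0.357
finger_force: 25.0
```

Gripped at 33.5 mm, as expected. Lifting.

Request:
play_rows(steps=[[1,0,0,-0.02,0,0,0],[1,0,0,-0.04,0,0,0],[1,0,0,-0.04,0,0,0],[1,0,0,0,0,0,0],[1,0,0,0,0,0,0]])

```text
time_s: 24.75
tcp_pos: [0.6064, 0.1119, 0.0892]
orientation: [3.141, -0.001, 1.245]
force: [-0.2, -0.3, -2.1]
finger_gap: 0.358
finger_force: 25.0
```

```bash
python3 go.py 580 -159 -6 71.3
```

```text
t 24.75 tcp [0.6064 0.1119 0.0892] rpy [180.   -0.   71.3] gap 33.7 F [-0.2 -0.3 -2.1] j7 -0.19
shift now-frame [-0.2652  0.0618  0.095 ]
turn [ 0. -0.  0.] shift after turn [-0.2651  0.0618  0.0952]
```

Request:
play_rows(steps=[[1,-0.02,0.005,0,0,0,0],[1,-0.035,0.008,0,0,0,0],[1,-0.035,0.008,0,0,0,0],[1,-0.035,0.008,0,0,0,0],[1,-0.035,0.008,0,0,0,0],[1,-0.035,0.008,0,0,0,0],[1,-0.035,0.008,0,0,0,0],[1,-0.035,0.009,0,0,0,0],[1,0,0,0,0,0,0],[1,0,0,0,0,0,0]])

```text
time_s: 25.75
tcp_pos: [0.5784, -0.1597, 0.087]
orientation: [-3.138, 0.0, 1.242]
force: [0.0, 0.7, -3.1]
finger_gap: 0.359
finger_force: 25.0
```

```bash
python3 go.py 580 -159 -6 71.3
```

```text
t 25.75 tcp [ 0.5784 -0.1597  0.087 ] rpy [-179.8    0.    71.2] gap 33.7 F [ 0.   0.7 -3.1] j7 0.24
shift now-frame [0.0012 0.0016 0.093 ]
turn [-0.2  0.  -0.1] shift after turn [0.0012 0.0013 0.093 ]
```

Request:
play_rows(steps=[[1,0,0,0.02,0,0,0],[1,0,0,0.03,0,0,0],[1,0,0,0.025,0,0,0],[1,0,0,0.01,0,0,0],[1,0,0,0.002,0,0,0],[1,0,0,0.002,0,0,0],[1,0,0,0,0,0,0],[1,0,0,0.001,0,0,0],[1,0,0,0,0,0,0]])

```text
time_s: 26.65
tcp_pos: [0.5807, -0.1595, -0.0005]
orientation: [3.14, -0.0, 1.244]
force: [0.2, -0.2, -2.1]
finger_gap: 0.357
finger_force: 25.0
```

Request:
play_rows(steps=[[1,0,0,0.001,0,0,0],[1,0,0,0,0,0,0]])

```text
time_s: 26.85
tcp_pos: [0.5803, -0.1594, -0.002]
orientation: [3.141, -0.0, 1.244]
force: [0.4, 0.3, -0.9]
finger_gap: 0.354
finger_force: 25.0
```

Request:
play_rows(steps=[[1,0,0,0.002,0,0,0],[1,0,0,0,0,0,0],[1,0,0,0.001,0,0,0],[1,0,0,0,0,0,0]])

```text
time_s: 27.25
tcp_pos: [0.5801, -0.1594, -0.0053]
orientation: [-3.141, 0.0, 1.244]
force: [-0.1, -0.2, -1.1]
finger_gap: 0.358
finger_force: 25.0
```

Request:
play_rows(steps=[[1,0,0,0.001,0,0,0],[1,0,0,0,0,0,0]])

```text
time_s: 27.45
tcp_pos: [0.5803, -0.1595, -0.0061]
orientation: [3.142, 0.0, 1.244]
force: [-0.2, 0.9, -0.8]
finger_gap: 0.356
finger_force: 25.0
```

Request:
play_rows(steps=[[1,0,0,0.001,0,0,0],[1,0,0,0,0,0,0]])

```text
time_s: 27.65
tcp_pos: [0.5803, -0.1595, -0.0061]
orientation: [3.141, -0.0, 1.244]
force: [-2.1, 0.7, 6.9]
finger_gap: 0.354
finger_force: 25.0
```

Contact. Releasing and rising, then going to the valve, which needs the yaw turned to 113°.

Request:
play_rows(steps=[[0.2,0,0,0,0,0,0],[0,0,0,0,0,0,0],[-0.1,0,0,0,0,0,0],[-0.1,0,0,0,0,0,0],[-0.1,0,0,-0.02,0,0,0],[-0.3,0,0,-0.04,0,0,0],[-0.3,0,0,-0.04,0,0,0],[-0.3,0,0,0,0,0,0],[-0.3,0,0,0,0,0,0]])

```text
time_s: 28.55
tcp_pos: [0.5808, -0.1594, 0.0935]
orientation: [3.14, -0.0, 1.244]
force: [-0.1, 0.7, -1.1]
finger_gap: 0.649
finger_force: 0.0
```

```bash
python3 go.py 560.5 203 2.5 113
```

```text
t 28.55 tcp [ 0.5808 -0.1594  0.0935] rpy [179.9  -0.   71.3] gap 61.0 F [-0.1  0.7 -1.1] j7 0.24
shift now-frame [ 0.3367 -0.1355  0.091 ]
turn [  0.1   0.  -41.7] shift after turn [0.3415 0.1229 0.091 ]
```

Request:
play_rows(steps=[[-0.3,0.0337,-0.0135,0,0,0,0],[-0.3,0.0337,-0.0135,0,0,0,0],[-0.3,0.0337,-0.0135,0,0,0,0],[-0.3,0.0337,-0.0135,0,0,0,0],[-0.3,0.0337,-0.0135,0,0,0,0],[-0.3,0.0337,-0.0135,0,0,0,0],[-0.3,0.0337,-0.0135,0,0,0,0],[-0.3,0.0337,-0.0135,0,0,0,0],[-0.3,0.0337,-0.0135,0,0,0,0],[-0.3,0.0337,-0.0135,0,0,0,0]])

```text
time_s: 29.55
tcp_pos: [0.5588, 0.2042, 0.091]
orientation: [-3.139, 0.002, 1.244]
force: [-0.1, 0.7, 0.4]
finger_gap: 0.647
finger_force: 0.0
```

Request:
play_rows(steps=[[-0.3,0,0,0,0,0,-8.34],[-0.3,0,0,0,0,0,-8.34],[-0.3,0,0,0,0,0,-8.34],[-0.3,0,0,0,0,0,-8.34],[-0.3,0,0,0,0,0,-8.34],[-0.3,0,0,0,0,0,0],[-0.3,0,0,0,0,0,0],[-0.3,0,0,0,0,0,0]])

```text
time_s: 30.35
tcp_pos: [0.56, 0.2029, 0.0921]
orientation: [-3.14, 0.0, 1.969]
force: [-0.3, -0.6, 0.1]
finger_gap: 0.651
finger_force: 0.0
```

```bash
python3 go.py 560.5 203 2.5 113; python3 - <<'E'
from h import *
im=env.get_image("side"); cv2.imwrite("pics/s9.png",cv2.resize(im[110:200,220:340,::-1],(800,600),interpolation=cv2.INTER_CUBIC))
r=(mask(im,0,6,150,60)|mask(im,172,180,150,60))&mat(im)
for c in blobs(r,20): print(c.mean(0), rect(ray("side",c,.0475)))
E
```

```text
t 30.35 tcp [0.56   0.2029 0.0921] rpy [-179.9    0.   112.8] gap 61.2 F [-0.3 -0.6  0.1] j7 0.22
shift now-frame [-0.0001  0.0006  0.0896]
turn [-0.1  0.  -0.2] shift after turn [-0.0001  0.0005  0.0896]
[281.02777778 151.02777778] [561.3 205.9  49.2  23.2 -77.1]
```

View pics/s9.png

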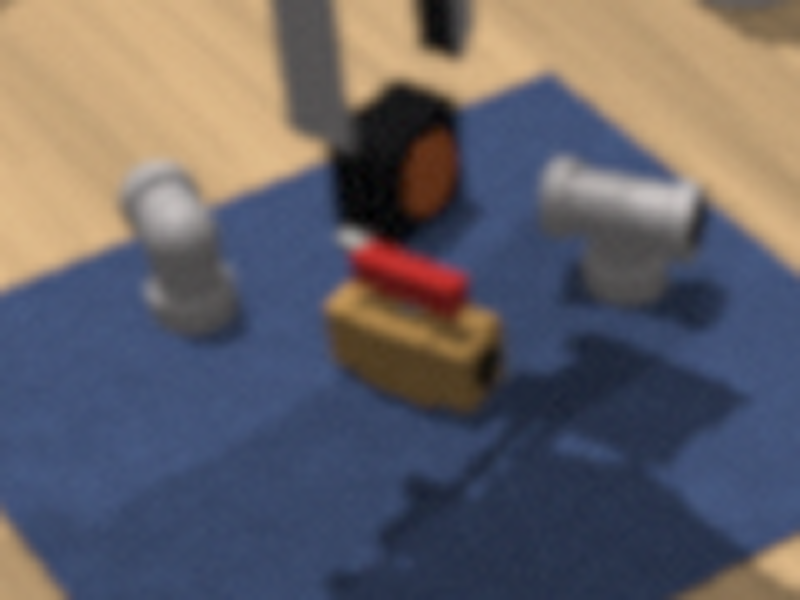

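The fingers straddle the valve, with the tips at crop (320,135) and (445,45) and the handle at (410,275). Descending to 36 mm above the foot and gripping the handle.

Request:
play_rows(steps=[[-0.3,0,0,0.03,0,0,0],[-0.3,0,0,0.03,0,0,0],[-0.3,0,0,0.02,0,0,0],[-0.3,0,0,0.009,0,0,0],[-0.3,0,0,0,0,0,0],[1,0,0,0,0,0,0],[1,0,0,0,0,0,0],[1,0,0,0,0,0,0],[1,0,0,0,0,0,0],[1,0,0,0,0,0,0]], grip_force=35)

```text
time_s: 31.4
tcp_pos: [0.5607, 0.2032, 0.0043]
orientation: [3.141, -0.0, 1.972]
force: [-0.4, -0.2, -0.6]
finger_gap: 0.262
finger_force: 0.0
```

Request:
play_rows(steps=[[1,0,0,0,0,0,0],[1,0,0,0,0,0,0],[1,0,0,0,0,0,0],[1,0,0,0,0,0,0]])

```text
time_s: 31.8
tcp_pos: [0.5608, 0.2032, 0.0039]
orientation: [3.141, 0.0, 1.972]
force: [0.9, 0.4, -0.5]
finger_gap: 0.126
finger_force: 34.9
```

Gripped at 11.8 mm on the 12 mm handle. Lifting.

Request:
play_rows(steps=[[1,0,0,0,0,0,0],[1,0,0,-0.02,0,0,0],[1,0,0,-0.04,0,0,0],[1,0,0,-0.04,0,0,0],[1,0,0,0,0,0,0],[1,0,0,0,0,0,0]])

```text
time_s: 32.4
tcp_pos: [0.56, 0.2031, 0.104]
orientation: [-3.142, -0.0, 1.972]
force: [-1.2, -0.6, -2.7]
finger_gap: 0.123
finger_force: 34.9
```

```bash
python3 go.py 480 -140 8 113
```

```text
t 32.4 tcp [0.56   0.2031 0.104 ] rpy [-180.   -0.  113.] gap 11.5 F [-1.2 -0.6 -2.7] j7 0.22
shift now-frame [-0.2846 -0.2077  0.0959]
turn [-0. -0. -0.] shift after turn [-0.2845 -0.2077  0.096 ]
```

Request:
play_rows(steps=[[1,-0.015,-0.011,0,0,0,0],[1,-0.027,-0.0197,0,0,0,0],[1,-0.027,-0.0197,0,0,0,0],[1,-0.027,-0.0197,0,0,0,0],[1,-0.027,-0.0197,0,0,0,0],[1,-0.027,-0.0197,0,0,0,0],[1,-0.027,-0.0197,0,0,0,0],[1,-0.027,-0.0197,0,0,0,0],[1,-0.027,-0.0197,0,0,0,0],[1,-0.027,-0.0197,0,0,0,0]])

```text
time_s: 33.4
tcp_pos: [0.4845, -0.1101, 0.1022]
orientation: [-3.137, -0.002, 1.971]
force: [0.2, 0.3, -1.9]
finger_gap: 0.125
finger_force: 34.9
```

Request:
play_rows(steps=[[1,-0.027,-0.0197,0,0,0,0],[1,0,0,0,0,0,8.5],[1,0,0,0,0,0,8.5],[1,0,0,0,0,0,8.5],[1,0,0,0,0,0,8.5],[1,0,0,0,0,0,0],[1,0,0,0,0,0,0],[1,0,0,0,0,0,0]])

```text
time_s: 34.2
tcp_pos: [0.4793, -0.1407, 0.1033]
orientation: [-3.14, 0.0, 1.381]
force: [0.1, 0.0, -2.8]
finger_gap: 0.124
finger_force: 34.9
```

```bash
python3 go.py 480 -140 8 79
```

```text
t 34.2 tcp [ 0.4793 -0.1407  0.1033] rpy [-179.9    0.    79.1] gap 11.7 F [ 0.1  0.  -2.8] j7 0.39
shift now-frame [0.0008 0.0007 0.0953]
turn [-0.1  0.   0.1] shift after turn [0.0008 0.0005 0.0953]
```

Request:
play_rows(steps=[[1,0,0,0.02,0,0,0],[1,0,0,0.03,0,0,0],[1,0,0,0.025,0,0,0],[1,0,0,0.012,0,0,0],[1,0,0,0.003,0,0,0],[1,0,0,0.002,0,0,0],[1,0,0,0,0,0,0],[1,0,0,0.001,0,0,0],[1,0,0,0,0,0,0]])

```text
time_s: 35.1
tcp_pos: [0.4808, -0.1406, 0.0115]
orientation: [3.14, 0.0, 1.379]
force: [-0.1, 1.2, -1.9]
finger_gap: 0.124
finger_force: 34.9
```

Request:
play_rows(steps=[[1,0,0,0.001,0,0,0],[1,0,0,0,0,0,0]])

```text
time_s: 35.3
tcp_pos: [0.4804, -0.1404, 0.01]
orientation: [3.141, -0.0, 1.379]
force: [0.1, -0.5, -2.9]
finger_gap: 0.127
finger_force: 34.9
```

Request:
play_rows(steps=[[1,0,0,0.001,0,0,0],[1,0,0,0,0,0,0]])

```text
time_s: 35.5
tcp_pos: [0.4802, -0.1405, 0.0088]
orientation: [-3.141, -0.0, 1.379]
force: [-0.0, -0.4, -2.6]
finger_gap: 0.126
finger_force: 34.9
```

Request:
play_rows(steps=[[1,0,0,0.001,0,0,0],[1,0,0,0,0,0,0]])

```text
time_s: 35.7
tcp_pos: [0.4804, -0.1405, 0.0079]
orientation: [3.141, -0.0, 1.379]
force: [0.3, 0.3, -0.4]
finger_gap: 0.124
finger_force: 34.9
```

Request:
play_rows(steps=[[1,0,0,0.0005,0,0,0],[1,0,0,0,0,0,0]])

```text
time_s: 35.9
tcp_pos: [0.4805, -0.1406, 0.0078]
orientation: [3.141, -0.0, 1.378]
force: [-1.3, 0.6, 3.8]
finger_gap: 0.124
finger_force: 34.9
```

Contact. Releasing, rising and backing away toward the mat side at height, so the top camera can see.

Request:
play_rows(steps=[[0.6,0,0,0,0,0,0],[0.4,0,0,0,0,0,0],[0.2,0,0,0,0,0,0],[0.2,0,0,0,0,0,0],[0.2,0,0,-0.02,0,0,0],[0.2,0,0,-0.04,0,0,0],[0.2,0,0,-0.04,0,0,0],[0.2,0,0,-0.04,0,0,0],[0.2,0,0,0,0,0,0]])

```text
time_s: 36.8
tcp_pos: [0.4838, -0.1419, 0.1518]
orientation: [3.132, 0.0, 1.378]
force: [0.7, -1.1, 0.4]
finger_gap: 0.398
finger_force: 0.0
```

Request:
play_rows(steps=[[0.2,0.035,0,0,0,0,0],[0.2,0.035,0,0,0,0,0],[0.2,0.035,0,0,0,0,0],[0.2,0.035,0,0,0,0,0],[0.2,0.035,0,0,0,0,0],[0.2,0.035,0,0,0,0,0],[0.2,0.035,0,0,0,0,0],[0.2,0,0,0,0,0,0],[0.2,0,0,0,0,0,0]])

```text
time_s: 37.7
tcp_pos: [0.5264, 0.1004, 0.1464]
orientation: [-3.14, 0.001, 1.381]
force: [0.3, -0.9, -0.7]
finger_gap: 0.404
finger_force: 0.0
```

```bash
python3 - <<'E'
from h import *
s=env.sense(); print(s["tcp_pos"],s["force"],s["time_s"])
a=env.get_image("top")[130:290,340:500,::-1]; b=env.get_image("side")[100:360,200:480,::-1]
cv2.imwrite("pics/s10.png",np.hstack([cv2.resize(a,(370,400)),cv2.resize(b,(430,400))]))
E
```

```text
[0.52642018 0.10039164 0.14643758] [ 0.32464463 -0.93403071 -0.74314924] 37.7
```

View pics/s10.png

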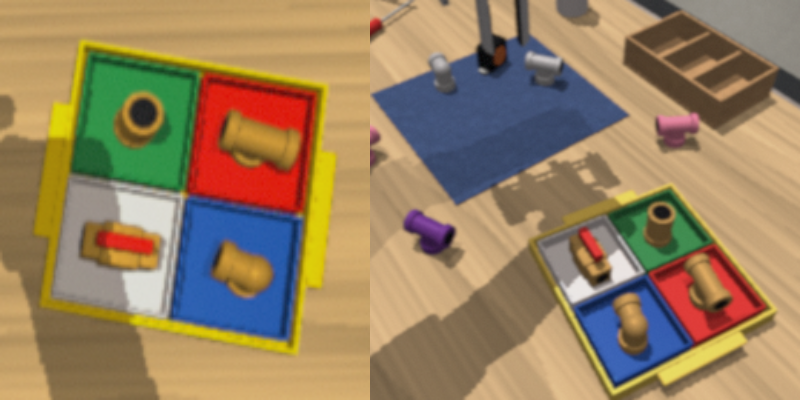

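All four brass parts stand upright in the right bins: coupling in green at (140,115), tee in red at (258,140), valve in white at (120,245), elbow in blue at (243,268). The grey tee and elbow still stand on the mat.

```bash
python3 -c "
from bench import env
print(env.sign_off())"
```

```text
the job is handed in; nothing more can be done
None
```

The job is handed in: the final pictures show the brass tee upright in the red bin, the elbow in blue, the coupling in green and the valve in white, with the grey tee and elbow left standing on the mat, and it took about 38 s of the 106 s allowed.

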